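# Press a test dolly onto its slab in a bonding stand

## Robot

A 7-joint arm with a two-finger parallel gripper is mounted at the origin on the work surface. World frame = base frame: x ahead of the robot, y to its left, z up, the work surface at z = 0. Lengths are in m, angles in rad, forces in N, time in s.
With the tool pointing down it reaches from about 0.425 to 0.925 m from the base axis. Payload 6.8 kg.
Tool frame: the origin (TCP) lies at the very end of the fingers, on their centre line; the grasp point (between the pads) lies 19 mm behind it (r.tcp_to_grasp is the distance from the TCP to the grasp point, in m); z points along the fingers, y is the line along which they close (so a half turn about z gives the same grasp; the last joint's range is limited). The gripper opens to 85 mm and grips with 20 to 120 N. Pads are 22 mm wide; open, the fingers measure 114 mm over their backs; the gripper's body (76 mm by 85 mm) begins 54 mm behind the grasp point. The pads swing forward as they close: fully open they stand 13 mm farther back than shut.
Start: joints at [-1.354, 0.477, 0.022, 1.555, -0.011, 1.109, -0.083], TCP at [0.215, 0.64, 0.231] pointing down, gripper open.
Joint ranges: [-2.96, 2.96], [-0.34, 2.1], [-1.41, 1.46], [0.24, 2.44], [-1.37, 4.51], [0.17, 1.92], [-2.96, 2.96]. Speed limits (rad/s): [2.39, 2.39, 3.14, 3.14, 3.14, 3.14, 3.14].

## Interface

Orientations are given as a rotation vector (axis times angle).
In Python, from bench import r gives the robot as it stands.
- The arm moves only by the tool step_arm, never from a script. Its argument "moves" is a list of rows, each a list of 7 numbers: the shift along the tool's x, y, z in mm, then the turn, a rotation vector about the tool's x, y, z in rad, then the finger opening in mm, from 0 to 85.4. A call has 1 to 8 rows; each row is the pose to reach, as a shift and turn from the pose commanded when the call began, along the tool's axes at that moment; what a row does not reach only later rows make up. A row lasts 1/10 s, in which the tool goes at most 50 mm and 8.59 degrees, less where a joint would pass 70% of its speed; a pose out of reach is approached as far as the arm can. A call with a gripper value outside its range is refused whole. The fingers move at their own pace and stop on an object; "grip_force" is the grip in N (left out, the last holds). Time passes only in rows, so rows that repeat a pose let the fingers close. It gives the time, the measured TCP pose, the force, the opening and the grip force at its end, in the units of the state.
- r.get_obs(): the state, without advancing time (a new reading comes with each control period).
- r.grab_frame(name): name is "scene" or "top"; returns a dict with "image" (420x560x3 uint8, red, green, blue), "depth" (420x560 float32, m along the optical axis (not along the pixel's ray), 0 where there is no reading), "mtx" (3x3 intrinsics, pixels), "k1" (the pictures are not rectified: a ray, as slopes to the right and down, at radius r is drawn at 1 + k1 r^2 times it, then the intrinsics apply), "rvec" (rotation vector, rad) and "tvec" (3), from world to camera coordinates, as OpenCV has them. Camera axes: x right, y down, z forward; pixel columns grow to the right and rows downward; lengths in m; the calibration is good to about 2 mm. A picture is of the moment at which its call begins.
- r.hand_in(): hands the job in; it is judged then, once.
The state is a dict: "clock": time; "joints": joint angles; "qvel": joint speeds; "tau": joint torques, N m; "tcp_pos": TCP position; "orientation": TCP orientation; "contact_force": force on the tool from outside, world axes, zero at the start; "moment": the same for the moment, N m; "grip_width": finger opening in m; "gripper_force": force on a finger pad.
Only numpy, scipy, OpenCV 4.12 (cv2) and the standard library are available. Lean on these libraries where they do the work, as an engineer would, in place of code of your own. Each camera call takes 0.05 s, during which the arm holds its last target. There are 200 camera calls.

## Task

Slide the coated slab, with the steel dolly standing on its glue spot, fully home against the stop of the bonding stand, without shifting the dolly. Then wind the spring foot down by pushing the spokes of the star wheel round clockwise (seen from above) until you feel the foot take up on the dolly, give it about one spoke further (a fifth of a turn) to set the bonding pressure, and leave it so; do not overtighten, do not force the wheel, and leave the other things on the bench where they stand.

Things in the scene. Friction and masses are not known exactly. Their poses are not given: they have to be found in the camera images.
- stand: Bonding stand, fixed: grey base 215 x 190 x 14 mm, steel column 32 mm thick, 262 mm tall, centred at x = +115 mm. Origin: underside of the base, below the spindle axis; z up. The slab slides along +y between low rails (inner faces x = -52.5 and +52.5 mm, tops 24 mm high) to a stop bar with its face at y = +38 mm. The base's front edge is at y = -130 mm.
- press: Arm clamped on the column, carrying spindle, star wheel and, below, the spring foot. Origin on the spindle axis, axes as the stand's. Nut boss under the wheel: radius 26 mm, top at z = 168 mm. The foot's height is not measured: at the start it hangs 4 to 12 mm above the dolly's top level and comes down 20 mm per turn of the wheel, clockwise seen from above. The first fifth of a turn runs free.
- hub (a point): Star wheel's centre on its axis, at spoke height (about 0.2 m; sinks 20 mm per turn). Hub radius 19 mm, top 26 mm above this point; five level spokes 9.6 mm thick, 72 degrees apart, each with an end ball. Stays where left. On a spoke 55 mm from the axis a push of about 6 N turns it free (4 N stays on if you pause), rising by some 3.5 N per 72 degrees once the foot bears. Over 30 N is forcing it.
- spoke_ball (a point): Centre of the black ball (radius 11.5 mm) at the end of one of the five spokes, 81 mm from the wheel's axis; with hub it gives the wheel's present angle.
- slab: Loose coated slab 102 x 203 x 12 mm, about 0.45 kg, flat on the stand's base between the rails with 1.5 mm play each side, pulled out 35 to 58 mm from home. Origin: centre of its underside; its y axis runs along its length towards the stop. Fully home its origin is at y = -63.5 mm in the stand's frame, with the dolly under the foot.
- slab_end (a point): Middle of the slab's outer short end face, half-way up the slab, 20 mm above the bench. This end overhangs the base's front edge, so a finger can stand before it right down to the bench. Pushing it along the stand's +y takes 3 to 7 N until the slab meets the stop; then it is 165 mm from the spindle axis.
- glue_spot (a point): Centre of the grey round glue spot on the slab's upper face, 38 mm from its leading end; the dolly stands on it.
- dolly_center (a point): Centre, half-way up, of the loose steel dolly: a plain disc of 50 mm diameter, 25 mm tall, 0.39 kg, standing on the glue spot. z axis up.
- spare_mid (a point): Centre of a spare dolly (same size) standing on the bench; leave alone.
- jar: Amber glass jar with white cap, 60 mm diameter, 75 mm tall, on the bench; origin under its centre; leave alone.
- loadcell: Ribbed steel cylinder, 58 mm diameter, 94 mm tall, on the bench; origin under its centre; leave alone.

How it is judged:
By the outcome, as a careful person would: the job done as asked, in the order asked, and still so for the second after the job is handed in, with the robot touching nothing.
It also fails if it takes over 72 s, if anything falls off the work surface, if the arm or the gripper's body presses on something with over 40 N, if the wrist force passes 120 N, or if a joint passes its speed limit or range.

## Working session

There is one attempt and no reset: what is moved stays moved. The work goes in short steps, Python scripts to look and compute and a tool call to move; the robot and the scene stay as the last step left them, time stands still between calls to the robot, and variables do not carry over. Pictures are saved under pics/ and viewed, at most 10 in all, crops included, and the job is handed in when it is done.

Besides the shell and the picture viewer there is one more tool, called as name(argument=value, ...), one argument or row to a line, values as JSON. step_arm: Moves the arm, as the interface text tells. Its arguments: {"type":"object","properties":{"moves":{"type":"array","items":{"type":"array","items":{"type":"number"}}},"grip_force":{"type":"number"}},"required":["moves"]}

```bash
mkdir -p pics
cat > h.py <<'E'
from bench import r
import numpy as np, cv2
from scipy.spatial.transform import Rotation as R
def grab(n,save=None):
    f=r.grab_frame(n)
    if save: cv2.imwrite('pics/'+save,f['image'][:,:,::-1])
    np.savez('/tmp/'+n+'.npz',**f); return f
def load(n): return dict(np.load('/tmp/'+n+'.npz'))
def ray(f,u,v):
    d=np.array([f['k1'],0,0,0,0],float)[[0,1,2,3,4]]
    p=cv2.undistortPoints(np.array([[[u,v]]],float),f['mtx'],d)[0,0]
    M=R.from_rotvec(np.ravel(f['rvec'])).as_matrix()
    return -M.T@np.ravel(f['tvec']), M.T@np.array([p[0],p[1],1])
def atz(f,u,v,z):
    c,d=ray(f,u,v); return c+d*(z-c[2])/d[2]
def dep(f,u,v):
    c,d=ray(f,u,v); return c+d*float(f['depth'][int(round(v)),int(round(u))])
def proj(f,P):
    return cv2.projectPoints(np.array(P,float).reshape(-1,3),np.ravel(f['rvec']),np.ravel(f['tvec']),f['mtx'],np.array([float(f['k1']),0,0,0]))[0][:,0]
E
python3 - <<'E'
from h import *
for n in('scene','top'):
    f=grab(n,n+'0.png'); print(n,ray(f,280,210)[0],ray(f,280,210)[1],f['k1'])
o=r.get_obs(); print(o)
E
```

```text
scene [1.10511979 0.86006598 1.06514092] [-0.39396061 -0.65521644 -0.6447999 ] -0.16925598129581598
top [ 0.40878607 -0.02226502  1.25820147] [ 0.1203741  -0.00997952 -0.99277916] 0.0023190227834198702
{'clock': 0.1, 'joints': array([-1.35411419,  0.47773152,  0.02231275,  1.55632895, -0.01153584,
        1.10926975, -0.08308382]), 'qvel': array([ 0.00210847, -0.0010528 ,  0.00161488, -0.00297858, -0.00122051,
       -0.00206048,  0.00061704]), 'tau': array([ 4.36933376e-03, -5.97759175e+01,  1.61374379e+00, -2.81952256e+01,
        1.28323759e-02,  5.04905198e-03,  1.03561405e-05]), 'tcp_pos': array([0.21521087, 0.63922916, 0.23042286]), 'orientation': array([-5.07823529e-01, -3.10008392e+00,  2.51257201e-03]), 'contact_force': array([ 0.10585532, -0.52426936, -1.07292699]), 'moment': array([ 0.06536489, -0.02985488, -0.03303003]), 'gripper_force': 0.0, 'grip_width': 0.08494063822245555}
```

View pics/scene0.png

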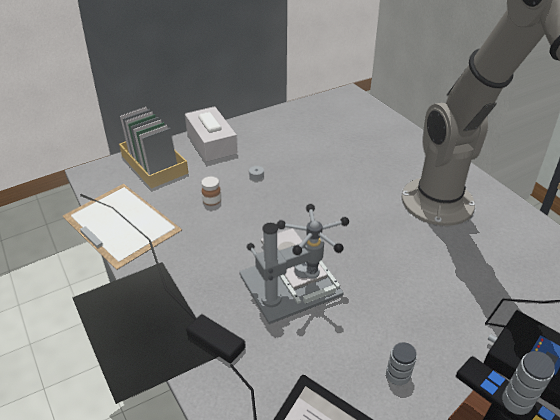

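View pics/top0.png

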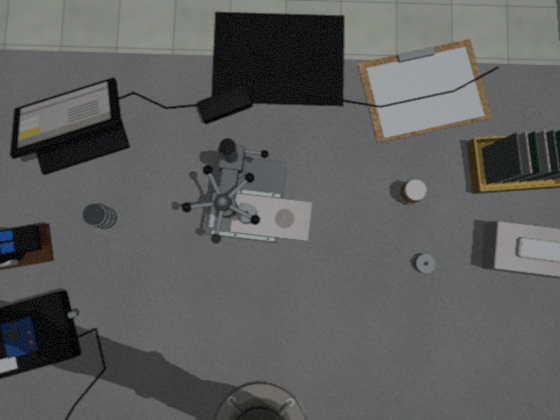

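The scene view shows the stand at about (295,270), with the slab pulled out towards the robot's right. The top view puts the hub at about (222,202), with balls at (207,170), (250,177), (255,219), (216,238) and (186,207). The slab's outer end is at u≈311, the jar at (413,191), the spare dolly at (424,264) and the load cell at (97,215). I'll zoom in on the stand.

Run:
```python
from h import *
t=load('top');s=load('scene')
a=cv2.resize(t['image'][130:255,170:325],None,fx=5,fy=4.8,interpolation=cv2.INTER_CUBIC)
a=cv2.resize(t['image'][130:250,170:325],None,fx=5,fy=5,interpolation=cv2.INTER_CUBIC)
cv2.imwrite('pics/c1.png',cv2.convertScaleAbs(a[:,:,::-1],alpha=1.5,beta=10))
b=cv2.resize(s['image'][195:330,235:360],None,fx=4.4,fy=4.4,interpolation=cv2.INTER_CUBIC)
cv2.imwrite('pics/c2.png',b[:,:,::-1])
for z in (.2,.01): print(atz(t,222,202,z))
for uv in [(207,170),(250,177),(255,219),(216,238),(186,207),(222,202),(311,220),(285,218),(247,213),(413,191),(424,264),(97,215),(228,146)]: print(uv,dep(t,*uv).round(3))
```

```text
[0.55140356 0.09724301 0.2       ]
[0.57701052 0.11870066 0.01      ]
(207, 170) [0.619 0.131 0.22 ]
(250, 177) [0.606 0.036 0.219]
(255, 219) [0.513 0.021 0.22 ]
(216, 238) [0.469 0.105 0.222]
(186, 207) [0.535 0.173 0.221]
(222, 202) [0.547 0.094 0.231]
(311, 220) [ 0.537 -0.118 -0.002]
(285, 218) [ 0.537 -0.048  0.028]
(247, 213) [0.527 0.04  0.213]
(413, 191) [ 0.61  -0.366  0.076]
(424, 264) [ 0.429 -0.41   0.022]
(97, 215) [0.525 0.414 0.094]
(228, 146) [0.663 0.082 0.265]
```

View pics/c1.png

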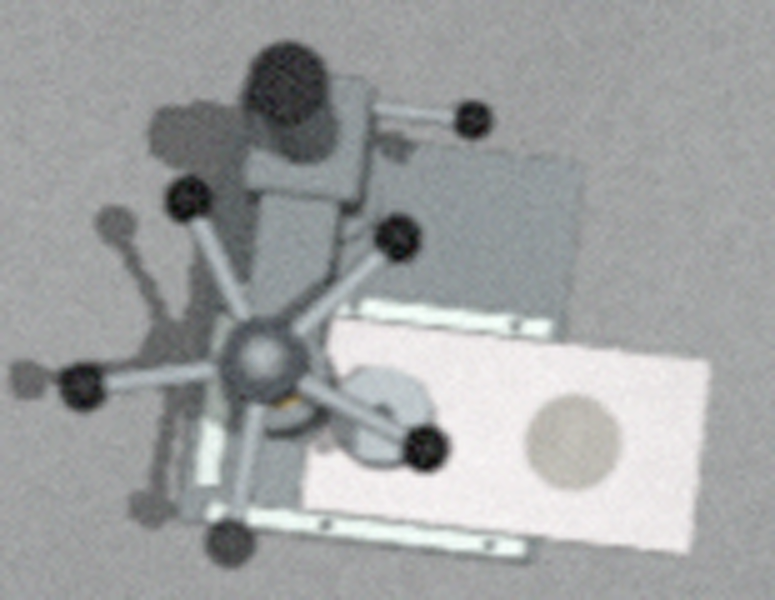

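View pics/c2.png

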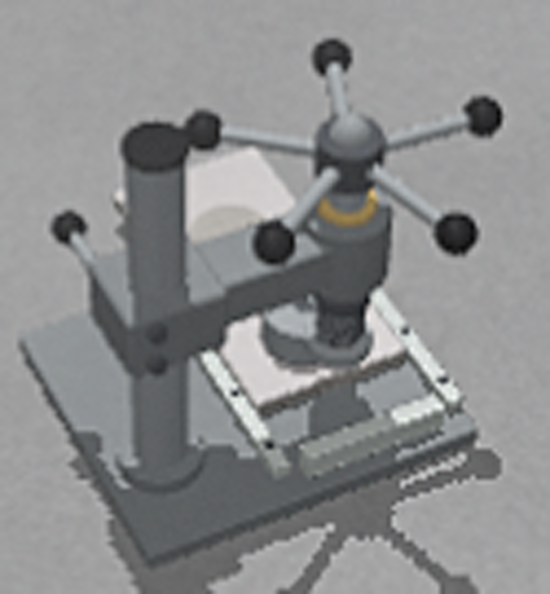

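The crops show the slab with a grey round second spot near its outer end. The dolly stands near the leading end, at (246,213) in the top view, and the slab's outer corners are about (312,202) and (308,241).

Run:
```python
from h import *
t=load('top')
C=lambda u,v,z: atz(t,170+(u+.5)/5-.5,130+(v+.5)/5-.5,z)
b=np.array([C(*p,.209) for p in [(189,198),(398,238),(426,448),(231,543),(83,386)]])
A=np.c_[2*b[:,:2],np.ones(5)];x=np.linalg.lstsq(A,(b[:,:2]**2).sum(1),rcond=None)[0]
h=x[:2];print('hub',h,'rad',np.sqrt(x[2]+h@h));d=b[:,:2]-h
print('ang',np.degrees(np.arctan2(d[:,1],d[:,0])))
p=[C(*q,.026) for q in[(710,362),(690,553),(303,505),(548,342)]]
print(np.round(p,4)); m=(p[0]+p[1])/2;e=p[0]-p[1]
print('end width',np.linalg.norm(e),'ang x',np.degrees(np.arctan2(e[1],e[0])),'mid',m)
s=p[2]-p[1];print('side ang',np.degrees(np.arctan2(s[1],s[0])),np.linalg.norm(s)); s=p[3]-p[0];print('side2',np.degrees(np.arctan2(s[1],s[0])))
# rails tops z=.024
for q in [((210,513),(527,556)),((363,303),(552,330))]:
    a,c=[C(*k,.024) for k in q];print('rail',np.degrees(np.arctan2(*(a-c)[[1,0]])))
print('dolly',C(381,415,.051)); print('spot',C(573,442,.026)); print('column top', C(290,80,.262))
```

```text
hub [0.55022137 0.09505171] rad 0.08129923858572484
ang [  26.73277607  -44.8540496  -116.49867295  171.84351035   99.24953318]
[[ 0.5815 -0.1164  0.026 ]
 [ 0.4817 -0.1081  0.026 ]
 [ 0.5009  0.0927  0.026 ]
 [ 0.5896 -0.0317  0.026 ]]
end width 0.10022563423078161 ang x -4.7848975487112835 mid [ 0.53159772 -0.11224273  0.026     ]
side ang 84.53966773895404 0.20167621572712957
side2 84.53391967108759
rail 83.88885838666984
rail 83.42853222471373
dolly [0.54601009 0.05245163 0.051     ]
spot [ 0.53758852 -0.04611713  0.026     ]
column top [0.66468371 0.08318391 0.262     ]
```

step_arm(
  moves=[
    [0,0,-45,0,0,-0.1,0],
    [-20,-15,-85,0,0,-0.218,0],
    [-55,-41,-115,0,0,-0.218,0],
    [-95,-71,-120,0,0,-0.218,0],
    [-135,-101,-120,0,0,-0.218,0],
    [-175,-132,-120,0,0,-0.218,0],
    [-215,-162,-120,0,0,-0.218,0],
    [-255,-192,-120,0,0,-0.218,0],
  ],
  grip_force=40,
)

```text
clock: 0.9
tcp_pos: [0.3945, 0.3771, 0.3511]
orientation: [-0.168, -3.137, 0.0]
contact_force: [1.1, -0.2, 0.7]
grip_width: 0.0
gripper_force: 0.0
```

```bash
cat >> h.py <<'E'
HUB=np.array([.5502,.0951]); TH=np.radians(-5.9)
XD=np.array([np.cos(TH),np.sin(TH)]); YD=np.array([-XD[1],XD[0]])
def st(x,y,z): return np.r_[HUB+XD*x+YD*y,z]
def shift(P,o=None):
    o=o or r.get_obs(); M=R.from_rotvec(o['orientation'])
    return (M.inv().apply(np.array(P)-o['tcp_pos'])*1000).round(1)
def show(o=None):
    o=o or r.get_obs(); M=R.from_rotvec(o['orientation']).as_matrix()
    d=o['tcp_pos'][:2]-HUB
    print('t',round(o['clock'],2),'tcp',o['tcp_pos'].round(4),'yaw_y',np.degrees(np.arctan2(M[1,1],M[0,1])).round(2),'z',M[:,2].round(3),'F',o['contact_force'].round(2),'w',round(o['grip_width'],4),'stand',np.round([d@XD*1e3,d@YD*1e3],1))
E
python3 - <<'E'
from h import *
show(); print(shift(st(0,-.245,.35)),shift(st(0,-.245,.012)))
E
```

```text
t 0.9 tcp [0.3945 0.3771 0.3511] yaw_y 83.88 z [-0. -0. -1.] F [ 1.13 -0.19  0.68] w 0.0 stand [-183.8  264.5]
[-185.8 -508.8    1.1] [-185.9 -508.7  339.1]
```

step_arm(
  moves=[
    [-16,-45,0,0,0,0,0],
    [-32,-90,0,0,0,0,0],
    [-48,-135,0,0,0,0,0],
    [-65,-180,0,0,0,0,0],
    [-81,-225,0,0,0,0,0],
    [-97,-270,0,0,0,0,0],
    [-113,-315,0,0,0,0,0],
    [-130,-360,0,0,0,0,0],
  ],
)

```text
clock: 1.7
tcp_pos: [0.4845, 0.0054, 0.3512]
orientation: [-0.167, -3.137, -0.001]
contact_force: [0.3, -0.1, 0.6]
grip_width: 0.0005
gripper_force: 0.0
```

step_arm(
  moves=[
    [-16,-45,0,0,0,0,0],
    [-32,-90,0,0,0,0,0],
    [-48,-130,10,0,0,0,0],
    [-56,-149,50,0,0,0,0],
    [-56,-149,95,0,0,0,0],
    [-56,-149,140,0,0,0,0],
    [-56,-149,185,0,0,0,0],
    [-56,-149,230,0,0,0,0],
  ],
)

```text
clock: 2.5
tcp_pos: [0.5242, -0.1466, 0.1194]
orientation: [-0.168, -3.137, 0.0]
contact_force: [0.4, 1.1, 1.2]
grip_width: 0.0001
gripper_force: 0.0
```

Run:
```python
from h import *
show(); print(shift(st(0,-.245,.012)))
```

```text
t 2.5 tcp [ 0.5242 -0.1466  0.1194] yaw_y 83.88 z [-0. -0. -1.] F [0.41 1.1  1.16] w 0.0001 stand [  -1.  -243.1]
[ -1.   -1.9 107.4]
```

step_arm(
  moves=[
    [0,0,40,0,0,0,0],
    [0,0,75,0,0,0,0],
    [0,0,97,0,0,0,0],
    [0,0,107,0,0,0,0],
    [0,3,107,0,0,0,0],
    [0,7,107,0,0,0,0],
    [0,11,107,0,0,0,0],
    [0,14,107,0,0,0,0],
  ],
)

```text
clock: 3.3
tcp_pos: [0.527, -0.1321, 0.0154]
orientation: [0.166, 3.135, 0.0]
contact_force: [-0.3, -0.2, 1.5]
grip_width: -0.0001
gripper_force: 0.0
```

step_arm(
  moves=[
    [0,1.5,0,0,0,0,0],
    [0,3,0,0,0,0,0],
    [0,4.5,0,0,0,0,0],
    [0,6,0,0,0,0,0],
    [0,7.5,0,0,0,0,0],
    [0,9,0,0,0,0,0],
    [0,10.5,0,0,0,0,0],
    [0,12,0,0,0,0,0],
  ],
)

```text
clock: 4.1
tcp_pos: [0.5273, -0.1215, 0.0144]
orientation: [0.169, 3.137, -0.001]
contact_force: [-0.2, -5.4, 0.4]
grip_width: -0.0001
gripper_force: 2.4
```

Run:
```python
from h import *
show()
```

```text
t 4.1 tcp [ 0.5273 -0.1215  0.0144] yaw_y 83.84 z [ 0.    -0.001 -1.   ] F [-0.25 -5.43  0.44] w -0.0001 stand [  -0.5 -217.8]
```

step_arm(
  moves=[
    [0,1.7,0,0,0,0,0],
    [0,3.4,0,0,0,0,0],
    [0,5.1,0,0,0,0,0],
    [0,6.8,0,0,0,0,0],
    [0,8.5,0,0,0,0,0],
    [0,10.2,0,0,0,0,0],
    [0,11.9,0,0,0,0,0],
    [0,13.6,0,0,0,0,0],
  ],
)

```text
clock: 4.9
tcp_pos: [0.5288, -0.1073, 0.0143]
orientation: [0.168, 3.137, -0.0]
contact_force: [-1.3, -6.0, 1.7]
grip_width: -0.0001
gripper_force: 2.5
```

step_arm(
  moves=[
    [0,1.7,0,0,0,0,0],
    [0,3.4,0,0,0,0,0],
    [0,5.1,0,0,0,0,0],
    [0,6.8,0,0,0,0,0],
    [0,8.5,0,0,0,0,0],
    [0,10.2,0,0,0,0,0],
    [0,11.9,0,0,0,0,0],
    [0,13.2,0,0,0,0,0],
  ],
)

```text
clock: 5.7
tcp_pos: [0.5302, -0.0941, 0.0143]
orientation: [-0.168, -3.137, 0.0]
contact_force: [-0.1, -3.7, 2.3]
grip_width: -0.0002
gripper_force: 2.6
```

Run:
```python
from h import *
show()
f=grab('top')
```

```text
t 5.7 tcp [ 0.5302 -0.0941  0.0143] yaw_y 83.89 z [-0. -0. -1.] F [-0.13 -3.68  2.28] w -0.0002 stand [  -0.5 -190.3]
```

About 11 mm remain. I'll slow down to approach the stop.

step_arm(
  moves=[
    [0,1,0,0,0,0,0],
    [0,2,0,0,0,0,0],
    [0,3,0,0,0,0,0],
    [0,4,0,0,0,0,0],
    [0,5,0,0,0,0,0],
    [0,6,0,0,0,0,0],
    [0,6.7,0,0,0,0,0],
    [0,7.4,0,0,0,0,0],
  ],
)

```text
clock: 6.55
tcp_pos: [0.5309, -0.0869, 0.0143]
orientation: [-0.168, -3.137, 0.0]
contact_force: [-0.6, -4.5, 2.4]
grip_width: -0.0002
gripper_force: 2.6
```

step_arm(
  moves=[
    [0,0.6,0,0,0,0,0],
    [0,1.2,0,0,0,0,0],
    [0,1.8,0,0,0,0,0],
    [0,2.2,0,0,0,0,0],
  ],
)

```text
clock: 6.95
tcp_pos: [0.5311, -0.0847, 0.0143]
orientation: [-0.168, -3.137, 0.0]
contact_force: [-0.6, -5.3, 1.3]
grip_width: 0.0002
gripper_force: 2.6
```

Run:
```python
from h import *
show()
```

```text
t 6.95 tcp [ 0.5311 -0.0847  0.0143] yaw_y 83.87 z [-0. -0. -1.] F [-0.61 -5.26  1.34] w 0.0002 stand [  -0.5 -180.9]
```

step_arm(
  moves=[
    [0,0.5,0,0,0,0,0],
    [0,1.0,0,0,0,0,0],
    [0,1.5,0,0,0,0,0],
    [0,1.5,0,0,0,0,0],
  ],
)

```text
clock: 7.35
tcp_pos: [0.5312, -0.084, 0.0143]
orientation: [0.169, 3.137, -0.001]
contact_force: [-0.7, -6.1, 2.0]
grip_width: -0.0003
gripper_force: 3.4
```

step_arm(
  moves=[
    [0,0.5,0,0,0,0,0],
    [0,1.0,0,0,0,0,0],
    [0,1.0,0,0,0,0,0],
  ],
)

```text
clock: 7.65
tcp_pos: [0.5312, -0.0839, 0.0144]
orientation: [0.17, 3.137, -0.003]
contact_force: [-0.7, -9.8, 1.8]
grip_width: 0.0002
gripper_force: 4.5
```

step_arm(
  moves=[
    [0,0.5,0,0,0,0,0],
    [0,1.0,0,0,0,0,0],
    [0,1.0,0,0,0,0,0],
  ],
)

```text
clock: 7.95
tcp_pos: [0.5312, -0.0838, 0.0144]
orientation: [0.171, 3.137, -0.004]
contact_force: [-1.3, -11.2, 1.6]
grip_width: 0.0002
gripper_force: 5.5
```

step_arm(
  moves=[
    [0,-3,0,0,0,0,0],
    [0,-8,0,0,0,0,0],
    [0,-25,0,0,0,0,0],
    [0,-45,-20,0,0,0,0],
    [0,-65,-65,0,0,0,0],
    [0,-65,-110,0,0,0,0],
    [0,-65,-155,0,0,0,0],
    [0,-65,-200,0,0,0,0],
  ],
)

```text
clock: 8.75
tcp_pos: [0.5243, -0.1446, 0.2159]
orientation: [-0.166, -3.136, -0.002]
contact_force: [0.9, 0.2, -0.1]
grip_width: -0.0001
gripper_force: 0.0
```

Run:
```python
from h import *
show()
t=grab('top');s=grab('scene')
a=cv2.resize(t['image'][140:250,170:325],None,fx=5,fy=5,interpolation=cv2.INTER_CUBIC)
b=cv2.resize(s['image'][195:330,235:360],None,fx=4.4,fy=4.4,interpolation=cv2.INTER_CUBIC)
cv2.imwrite('pics/d1.png',cv2.convertScaleAbs(a[:,:,::-1],alpha=1.5,beta=10))
cv2.imwrite('pics/d2.png',b[:,:,::-1])
```

```text
t 8.75 tcp [ 0.5243 -0.1446  0.2159] yaw_y 83.95 z [-0.001  0.002 -1.   ] F [ 0.9   0.21 -0.13] w -0.0001 stand [  -1.2 -241.1]
```

View pics/d1.png

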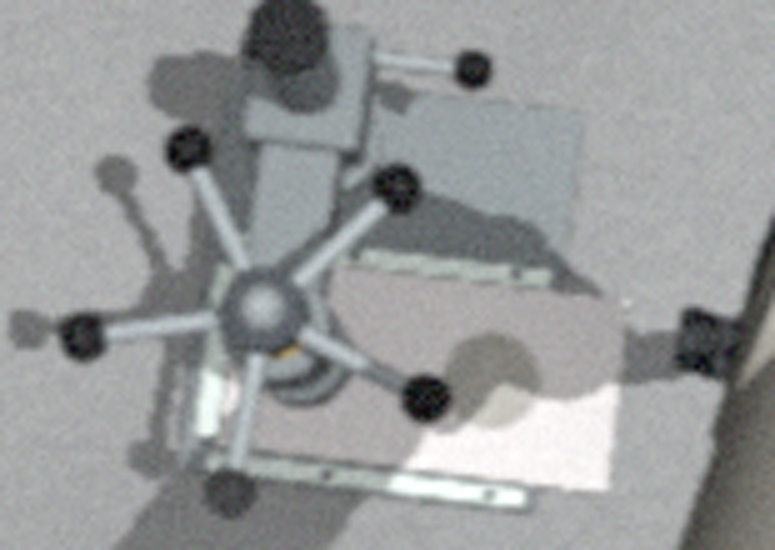

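View pics/d2.png

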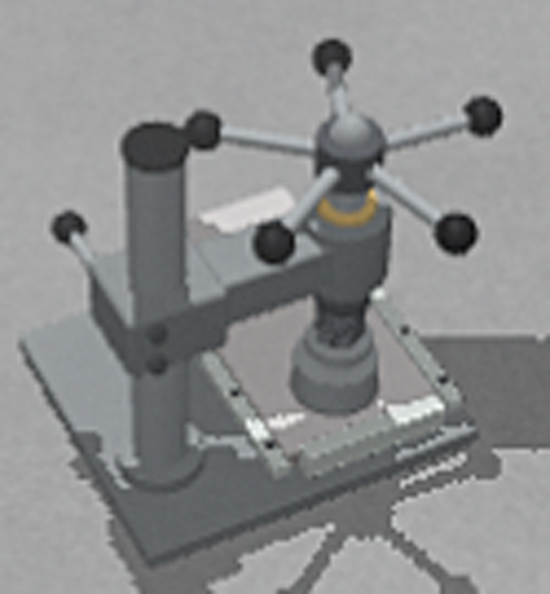

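The slab is home: its end is around (615,395) in d1. The dolly is directly under the foot, as d2 shows at (335,375). Next I'll plan the wheel work.

Run:
```python
from h import *
o=r.get_obs(); print(o['joints'].round(3)); show()
t=load('top')
C=lambda u,v,z: atz(t,170+(u+.5)/5-.5,140+(v+.5)/5-.5,z)
m=(C(632,300,.026)+C(606,490,.026))/2; d=m[:2]-HUB; print('slab end',d@XD,d@YD)
```

```text
[-0.315  0.304  0.58   1.911 -0.204  0.974  1.824]
t 8.85 tcp [ 0.5282 -0.1457  0.2201] yaw_y 83.95 z [ 0.01   0.001 -1.   ] F [ 0.49  0.27 -0.55] w -0.0003 stand [   2.9 -241.8]
slab end 0.003767808252231092 -0.165650055047326
```

```bash
cat >> h.py <<'E'
def u(a): return np.array([np.cos(np.radians(a)),np.sin(np.radians(a))])
def at_spoke(a,gap,z,r0=.047): return np.r_[HUB+r0*u(a)+gap*u(a+90),z]
E
python3 - <<'E'
from h import *
P=at_spoke(243.3,.027,.30); print(P, shift(P))
# arc rows in tool frame: spoke frame with tool at 47 radial, 17 behind, yaw_y=a-180-4 ; 12 deg over 8 rows
for st_ in (8,):
  rel=.047*u(0)+.017*u(90); yy=u(-184); xx=u(-94)
  for k in range(1,9):
    b=-1.5*k; M=R.from_euler('z',b,degrees=True).as_matrix()[:2,:2]
    d=M@rel-rel; print(np.round([d@xx*1e3,d@yy*1e3,np.radians(-b)],4))
E
```

```text
[0.55320303 0.04097993 0.3       ] [ -6.  188.5 -79.5]
[ 1.2032 -0.5141  0.0262]
[ 2.4195 -0.9965  0.0524]
[ 3.6479 -1.4469  0.0785]
[ 4.8878 -1.865   0.1047]
[ 6.1381 -2.2505  0.1309]
[ 7.3982 -2.6031  0.1571]
[ 8.667  -2.9227  0.1833]
[ 9.9437 -3.2089  0.2094]
```

step_arm(
  moves=[
    [0,0,-40,0,0,0,0],
    [0,20,-78,0,0,0.14,0],
    [-1,60,-79,0,0,0.28,0],
    [-3,105,-79,0,0,0.42,0],
    [-5,150,-79,0,0,0.43,0],
    [-6,188,-79,0,0,0.43,0],
    [-6,188,-79,0,0,0.43,0],
  ],
)

```text
clock: 9.55
tcp_pos: [0.5503, 0.0491, 0.292]
orientation: [-0.814, -3.031, -0.003]
contact_force: [0.1, 0.6, -0.4]
grip_width: -0.0
gripper_force: 0.0
```

Run:
```python
from h import *
show(); print(r.get_obs()['joints'].round(2)); print(shift(at_spoke(243.3,.027,.188)))
```

```text
t 9.55 tcp [0.5503 0.0491 0.292 ] yaw_y 59.93 z [-0.002  0.003 -1.   ] F [ 0.11  0.63 -0.4 ] w -0.0 stand [  4.8 -45.8]
[-0.68  0.24  0.58  1.81 -0.15  1.14  0.99]
[ -6.9  -5.7 103.9]
```

step_arm(
  moves=[
    [-7,-6,0,0,0,0,0],
    [-7,-6,20,0,0,0,0],
    [-7,-6,50,0,0,0,0],
    [-7,-6,80,0,0,0,0],
    [-7,-6,98,0,0,0,0],
    [-7,-6,104,0,0,0,0],
    [-7,-6,104,0,0,0,0],
  ],
)

```text
clock: 10.25
tcp_pos: [0.5531, 0.03, 0.1888]
orientation: [-0.836, -3.027, 0.002]
contact_force: [-0.3, -0.4, 0.5]
grip_width: 0.0002
gripper_force: 0.0
```

Run:
```python
from h import *
show(); print(shift(at_spoke(243.3,.027,.188)),shift(at_spoke(243.3,.018,.188)))
```

```text
t 10.25 tcp [0.5531 0.03   0.1888] yaw_y 59.12 z [-0.002 -0.001 -1.   ] F [-0.33 -0.37  0.45] w 0.0002 stand [  9.6 -64.4]
[5.5 9.5 0.7] [14.5  8.8  0.8]
```

step_arm(
  moves=[
    [1,4,0.5,0,0,0,0],
    [3,8,0.7,0,0,0,0],
    [5.5,9.2,0.7,0,0,0,0],
    [8,9.0,0.7,0,0,0,0],
    [10.5,9.0,0.7,0,0,0,0],
    [13,8.8,0.7,0,0,0,0],
    [14.5,8.8,0.7,0,0,0,0],
    [15.5,8.7,0.7,0,0,0,0],
  ],
)

```text
clock: 11.05
tcp_pos: [0.5445, 0.0472, 0.1886]
orientation: [-0.833, -3.029, -0.0]
contact_force: [-0.5, -0.0, -0.3]
grip_width: 0.0
gripper_force: 0.0
```

```bash
cat >> h.py <<'E'
def spoke(o=None):
    "angle from tcp pos assuming contact: tcp 47 radial, gap g; torque/r"
    o=o or r.get_obs(); d=o['tcp_pos'][:2]-HUB; M=R.from_rotvec(o['orientation']).as_matrix()
    yaw=np.degrees(np.arctan2(M[1,1],M[0,1])); pol=np.degrees(np.arctan2(d[1],d[0])); rho=np.hypot(*d)
    a=pol-np.degrees(np.arcsin(.0168/rho)); F=o['contact_force'][:2]
    b=((yaw+180)-a+180)%360-180
    print(f"t {o['clock']:.2f} z {o['tcp_pos'][2]:.4f} rho {rho*1e3:.1f} radial {np.sqrt(rho**2-.0168**2)*1e3:.1f} spoke {a%360:.1f} yawbias {b:.1f} Ft {F@u(a+90):.2f} Fr {F@u(a):.2f} Fz {o['contact_force'][2]:.1f}")
E
python3 -c "
from h import *
spoke()"
```

```text
t 11.05 z 0.1886 rho 48.2 radial 45.2 spoke 242.9 yawbias -3.6 Ft -0.40 Fr 0.25 Fz -0.3
```

step_arm(
  moves=[
    [1.2,-1.0,0.1,0,0,0.026,0],
    [2.4,-2.0,0.2,0,0,0.052,0],
    [3.6,-3.0,0.3,0,0,0.079,0],
    [4.9,-3.5,0.4,0,0,0.105,0],
    [6.1,-3.9,0.5,0,0,0.131,0],
    [7.4,-4.3,0.6,0,0,0.157,0],
    [8.7,-4.6,0.7,0,0,0.183,0],
    [9.9,-4.9,0.7,0,0,0.209,0],
  ],
)

```text
clock: 11.85
tcp_pos: [0.5361, 0.0476, 0.1886]
orientation: [1.147, 2.919, 0.002]
contact_force: [8.2, -0.8, -4.3]
grip_width: -0.0002
gripper_force: 3.2
```

```bash
python3 -c "
from h import *
spoke()"
```

```text
t 11.85 z 0.1886 rho 49.6 radial 46.6 spoke 233.6 yawbias -6.5 Ft 7.05 Fr -4.21 Fz -4.3
```

step_arm(
  moves=[
    [1.2,-0.5,0.1,0,0,0.026,0],
    [2.4,-1.0,0.2,0,0,0.052,0],
    [3.6,-1.4,0.3,0,0,0.079,0],
    [4.9,-1.9,0.4,0,0,0.105,0],
    [6.1,-2.3,0.5,0,0,0.131,0],
    [7.4,-2.6,0.6,0,0,0.157,0],
    [8.7,-2.9,0.7,0,0,0.183,0],
    [9.9,-3.2,0.8,0,0,0.209,0],
  ],
)

```text
clock: 12.65
tcp_pos: [0.5266, 0.0515, 0.1879]
orientation: [1.446, 2.783, 0.003]
contact_force: [7.3, -3.0, -2.0]
grip_width: 0.0001
gripper_force: 3.1
```

```bash
python3 -c "
from h import *
spoke()"
```

```text
t 12.65 z 0.1879 rho 49.6 radial 46.6 spoke 221.8 yawbias -6.7 Ft 7.04 Fr -3.44 Fz -2.0
```

step_arm(
  moves=[
    [1.2,-0.5,0.1,0,0,0.026,0],
    [2.4,-1.0,0.2,0,0,0.052,0],
    [3.6,-1.4,0.3,0,0,0.079,0],
    [4.9,-1.9,0.4,0,0,0.105,0],
    [6.1,-2.3,0.5,0,0,0.131,0],
    [7.4,-2.6,0.6,0,0,0.157,0],
    [8.7,-2.9,0.7,0,0,0.183,0],
    [9.9,-3.2,0.8,0,0,0.209,0],
  ],
)

```text
clock: 13.45
tcp_pos: [0.5182, 0.0573, 0.1871]
orientation: [1.729, 2.617, 0.003]
contact_force: [6.9, -3.9, -1.6]
grip_width: 0.0001
gripper_force: 3.1
```

step_arm(
  moves=[
    [1.2,-0.5,0.1,0,0,0.026,0],
    [2.4,-1.0,0.2,0,0,0.052,0],
    [3.6,-1.4,0.3,0,0,0.079,0],
    [4.9,-1.9,0.4,0,0,0.105,0],
    [6.1,-2.3,0.5,0,0,0.131,0],
    [7.4,-2.6,0.6,0,0,0.157,0],
    [8.7,-2.9,0.7,0,0,0.183,0],
    [9.9,-3.2,0.8,0,0,0.209,0],
  ],
)

```text
clock: 14.25
tcp_pos: [0.5113, 0.0647, 0.1864]
orientation: [1.993, 2.422, 0.003]
contact_force: [5.8, -4.2, -0.6]
grip_width: -0.0004
gripper_force: 3.0
```

step_arm(
  moves=[
    [1.2,-0.5,0.1,0,0,0.026,0],
    [2.4,-1.0,0.2,0,0,0.052,0],
    [3.6,-1.4,0.3,0,0,0.079,0],
    [4.9,-1.9,0.4,0,0,0.105,0],
    [6.1,-2.3,0.5,0,0,0.131,0],
    [7.4,-2.6,0.6,0,0,0.157,0],
    [8.7,-2.9,0.7,0,0,0.183,0],
    [9.9,-3.2,0.8,0,0,0.209,0],
  ],
)

```text
clock: 15.05
tcp_pos: [0.5061, 0.0734, 0.1856]
orientation: [2.235, 2.201, 0.003]
contact_force: [5.4, -5.9, 1.2]
grip_width: 0.0
gripper_force: 3.0
```

```bash
python3 -c "
from h import *
spoke();print(r.get_obs()['joints'].round(2))"
```

```text
t 15.05 z 0.1856 rho 49.2 radial 46.2 spoke 186.2 yawbias -7.1 Ft 6.49 Fr -4.78 Fz 1.2
[-0.92  0.33  0.8   2.03 -0.3   0.89  0.03]
```

step_arm(
  moves=[
    [1.2,-0.5,0.1,0,0,0.026,0],
    [2.4,-1.0,0.2,0,0,0.052,0],
    [3.6,-1.4,0.3,0,0,0.079,0],
    [4.9,-1.9,0.4,0,0,0.105,0],
    [6.1,-2.3,0.5,0,0,0.131,0],
    [7.4,-2.6,0.6,0,0,0.157,0],
    [8.7,-2.9,0.7,0,0,0.183,0],
    [9.9,-3.2,0.8,0,0,0.209,0],
  ],
)

```text
clock: 15.85
tcp_pos: [0.5025, 0.083, 0.1847]
orientation: [2.453, 1.956, 0.002]
contact_force: [3.4, -5.4, 1.0]
grip_width: 0.0003
gripper_force: 2.9
```

step_arm(
  moves=[
    [1.2,-0.5,0.1,0,0,0.026,0],
    [2.4,-1.0,0.2,0,0,0.052,0],
    [3.6,-1.4,0.3,0,0,0.079,0],
    [4.9,-1.9,0.4,0,0,0.105,0],
    [6.1,-2.3,0.5,0,0,0.131,0],
    [7.4,-2.6,0.6,0,0,0.157,0],
    [8.7,-2.9,0.7,0,0,0.183,0],
    [9.9,-3.2,0.8,0,0,0.209,0],
  ],
)

```text
clock: 16.65
tcp_pos: [0.5007, 0.0932, 0.1836]
orientation: [2.645, 1.69, 0.0]
contact_force: [1.6, -7.9, 2.2]
grip_width: 0.0001
gripper_force: 2.9
```

```bash
cat > log.py <<'E'
from h import *
import sys
L=[float(x) for x in sys.argv[1:]]
for i in range(0,len(L),11):
    q=L[i:i+11]; spoke(dict(clock=q[0],tcp_pos=np.array(q[1:4]),orientation=np.array(q[4:7]),contact_force=np.array(q[7:10])))
E
python3 -c "
from h import *
spoke()"
python3 log.py 13.45 .5182 .0573 .1871 1.729 2.617 .003 6.9 -3.9 -1.6 0  14.25 .5113 .0647 .1864 1.993 2.422 .003 5.8 -4.2 -.6 0
```

```text
t 16.65 z 0.1836 rho 49.6 radial 46.7 spoke 162.4 yawbias -7.2 Ft 7.09 Fr -3.88 Fz 2.2
t 13.45 z 0.1871 rho 49.5 radial 46.6 spoke 209.9 yawbias -6.8 Ft 6.82 Fr -4.03 Fz -1.6
t 14.25 z 0.1864 rho 49.4 radial 46.4 spoke 198.1 yawbias -7.0 Ft 5.80 Fr -4.21 Fz -0.6
```

step_arm(
  moves=[
    [1.2,-0.5,0.1,0,0,0.026,0],
    [2.4,-1.0,0.2,0,0,0.052,0],
    [3.6,-1.4,0.3,0,0,0.079,0],
    [4.9,-1.9,0.4,0,0,0.105,0],
    [6.1,-2.3,0.5,0,0,0.131,0],
    [7.4,-2.6,0.6,0,0,0.157,0],
    [8.7,-2.9,0.7,0,0,0.183,0],
    [9.9,-3.2,0.8,0,0,0.209,0],
  ],
)

```text
clock: 17.45
tcp_pos: [0.5013, 0.1036, 0.1826]
orientation: [2.807, 1.405, -0.001]
contact_force: [-0.6, -6.0, 2.9]
grip_width: 0.0002
gripper_force: 2.9
```

step_arm(
  moves=[
    [1.2,-0.5,0.1,0,0,0.026,0],
    [2.4,-1.0,0.2,0,0,0.052,0],
    [3.6,-1.4,0.3,0,0,0.079,0],
    [4.9,-1.9,0.4,0,0,0.105,0],
    [6.1,-2.3,0.5,0,0,0.131,0],
    [7.4,-2.6,0.6,0,0,0.157,0],
    [8.7,-2.9,0.7,0,0,0.183,0],
    [9.9,-3.2,0.8,0,0,0.209,0],
  ],
)

```text
clock: 18.25
tcp_pos: [0.504, 0.1135, 0.1816]
orientation: [2.939, 1.105, -0.003]
contact_force: [-1.6, -6.8, 2.8]
grip_width: -0.0
gripper_force: 2.8
```

```bash
python3 -c "
from h import *
spoke()"
python3 log.py 15.85 .5025 .083 .1847 2.453 1.956 .002 3.4 -5.4 1 0
```

```text
t 18.25 z 0.1816 rho 49.8 radial 46.8 spoke 138.6 yawbias -7.4 Ft 6.10 Fr -3.29 Fz 2.8
t 15.85 z 0.1847 rho 49.2 radial 46.3 spoke 174.3 yawbias -7.1 Ft 5.03 Fr -3.92 Fz 1.0
```

step_arm(
  moves=[
    [1.2,-0.5,0,0,0,0.026,0],
    [2.4,-1.0,0,0,0,0.052,0],
    [3.6,-1.4,0,0,0,0.079,0],
    [4.9,-1.9,0,0,0,0.105,0],
    [6.1,-2.3,0,0,0,0.131,0],
    [7.4,-2.6,0,0,0,0.157,0],
    [8.7,-2.9,0,0,0,0.183,0],
    [9.9,-3.2,0,0,0,0.209,0],
  ],
)

```text
clock: 19.05
tcp_pos: [0.5086, 0.1221, 0.1811]
orientation: [3.038, 0.792, -0.005]
contact_force: [-2.7, -6.5, 0.4]
grip_width: -0.0
gripper_force: 2.9
```

step_arm(
  moves=[
    [1.2,-0.5,0,0,0,0.026,0],
    [2.4,-1.0,0,0,0,0.052,0],
    [3.6,-1.4,0,0,0,0.079,0],
    [4.9,-1.9,0,0,0,0.105,0],
    [6.1,-2.3,0,0,0,0.131,0],
    [7.4,-2.6,0,0,0,0.157,0],
    [8.7,-2.9,0,0,0,0.183,0],
    [9.9,-3.2,0,0,0,0.209,0],
  ],
)

```text
clock: 19.85
tcp_pos: [0.5147, 0.1299, 0.1806]
orientation: [3.104, 0.471, -0.007]
contact_force: [-4.2, -6.3, -2.3]
grip_width: 0.0005
gripper_force: 2.9
```

```bash
python3 -c "
from h import *
spoke();print(r.get_obs()['joints'].round(2))"
```

```text
t 19.85 z 0.1806 rho 49.7 radial 46.8 spoke 115.8 yawbias -8.5 Ft 6.47 Fr -3.83 Fz -2.3
[-1.19  0.52  1.1   2.   -0.56  0.98 -1.07]
```

step_arm(
  moves=[
    [1.2,-0.5,0.1,0,0,0.026,0],
    [2.4,-1.0,0.2,0,0,0.052,0],
    [3.6,-1.4,0.3,0,0,0.079,0],
    [4.9,-1.9,0.4,0,0,0.105,0],
    [6.1,-2.3,0.5,0,0,0.131,0],
    [7.4,-2.6,0.5,0,0,0.157,0],
    [8.7,-2.9,0.5,0,0,0.183,0],
    [9.9,-3.2,0.5,0,0,0.209,0],
  ],
)

```text
clock: 20.65
tcp_pos: [0.5226, 0.1362, 0.18]
orientation: [3.136, 0.145, -0.009]
contact_force: [-5.6, -4.7, -0.8]
grip_width: 0.0001
gripper_force: 3.3
```

```bash
python3 log.py 17.45 .5013 .1036 .1826 2.807 1.405 -.001 -.6 -6 2.9 0 19.05 .5086 .1221 .1811 3.038 .792 -.005 -2.7 -6.5 .4 0; python3 -c "
from h import *
spoke()"
```

```text
t 17.45 z 0.1826 rho 49.6 radial 46.7 spoke 150.4 yawbias -7.2 Ft 5.51 Fr -2.45 Fz 2.9
t 19.05 z 0.1811 rho 49.6 radial 46.7 spoke 127.2 yawbias -8.0 Ft 6.08 Fr -3.54 Fz 0.4
t 20.65 z 0.1800 rho 49.5 radial 46.6 spoke 104.0 yawbias -8.7 Ft 6.53 Fr -3.17 Fz -0.8
```

step_arm(
  moves=[
    [1.2,-0.5,0.1,0,0,0.026,0],
    [2.4,-1.0,0.2,0,0,0.052,0],
    [3.6,-1.4,0.3,0,0,0.079,0],
    [4.9,-1.9,0.3,0,0,0.105,0],
  ],
)

```text
clock: 21.05
tcp_pos: [0.5271, 0.1387, 0.1796]
orientation: [3.139, -0.02, -0.01]
contact_force: [-7.6, -6.4, -0.3]
grip_width: -0.0002
gripper_force: 3.5
```

step_arm(
  moves=[
    [1.2,-0.5,0.1,0,0,0.026,0],
    [2.4,-1.0,0.2,0,0,0.052,0],
    [3.6,-1.4,0.3,0,0,0.079,0],
    [4.9,-1.9,0.3,0,0,0.105,0],
  ],
)

```text
clock: 21.45
tcp_pos: [0.5318, 0.1408, 0.1793]
orientation: [3.134, -0.184, -0.01]
contact_force: [-7.5, -4.6, 0.9]
grip_width: 0.0001
gripper_force: 3.7
```

step_arm(
  moves=[
    [1.2,-0.5,0.1,0,0,0.026,0],
    [2.4,-1.0,0.2,0,0,0.052,0],
    [3.6,-1.4,0.3,0,0,0.079,0],
    [4.9,-1.9,0.3,0,0,0.105,0],
  ],
)

```text
clock: 21.85
tcp_pos: [0.5366, 0.1423, 0.1789]
orientation: [3.12, -0.348, -0.011]
contact_force: [-8.8, -4.3, 1.4]
grip_width: 0.0001
gripper_force: 3.9
```

step_arm(
  moves=[
    [1.2,-0.5,0.1,0,0,0.026,0],
    [2.4,-1.0,0.2,0,0,0.052,0],
    [3.6,-1.4,0.3,0,0,0.079,0],
    [4.9,-1.9,0.3,0,0,0.105,0],
  ],
)

```text
clock: 22.25
tcp_pos: [0.5416, 0.1434, 0.1786]
orientation: [3.097, -0.511, -0.012]
contact_force: [-8.6, -3.9, 1.3]
grip_width: 0.0001
gripper_force: 4.1
```

```bash
python3 -c "
from h import *
spoke();print(r.get_obs()['joints'].round(2))"
```

```text
t 22.25 z 0.1786 rho 49.0 radial 46.1 spoke 80.0 yawbias -8.8 Ft 7.83 Fr -5.31 Fz 1.3
[-1.21  0.67  1.22  1.93 -0.72  1.08 -1.57]
```

step_arm(
  moves=[
    [1.2,-0.5,0,0,0,0.026,0],
    [2.4,-1.0,0,0,0,0.052,0],
    [3.6,-1.4,0,0,0,0.079,0],
    [4.9,-1.9,0,0,0,0.105,0],
  ],
)

```text
clock: 22.65
tcp_pos: [0.5465, 0.1439, 0.1783]
orientation: [3.066, -0.673, -0.013]
contact_force: [-9.8, -2.7, 0.8]
grip_width: -0.0001
gripper_force: 4.3
```

step_arm(
  moves=[
    [1.2,-0.5,0.1,0,0,0.026,0],
    [2.4,-1.0,0.2,0,0,0.052,0],
    [3.6,-1.4,0.3,0,0,0.079,0],
    [4.9,-1.9,0.3,0,0,0.105,0],
  ],
)

```text
clock: 23.05
tcp_pos: [0.5516, 0.144, 0.178]
orientation: [3.027, -0.832, -0.013]
contact_force: [-9.8, -2.1, 0.8]
grip_width: 0.0003
gripper_force: 4.5
```

step_arm(
  moves=[
    [1.2,-0.5,0.1,0,0,0.026,0],
    [2.4,-1.0,0.2,0,0,0.052,0],
    [3.6,-1.4,0.3,0,0,0.079,0],
    [4.9,-1.9,0.3,0,0,0.105,0],
  ],
)

```text
clock: 23.45
tcp_pos: [0.5567, 0.1435, 0.1777]
orientation: [2.979, -0.989, -0.014]
contact_force: [-10.2, -0.6, 1.3]
grip_width: -0.0001
gripper_force: 4.7
```

```bash
python3 -c "
from h import *
spoke();print(r.get_obs()['joints'].round(2))"
python3 log.py 21.05 .5271 .1387 .1796 3.139 -.02 -.01 -7.6 -6.4 -.3 0 21.45 .5318 .1408 .1793 3.134 -.184 -.01 -7.5 -4.6 .9 0 21.85 .5366 .1423 .1789 3.12 -.348 -.011 -8.8 -4.3 1.4 0
```

```text
t 23.45 z 0.1777 rho 48.9 radial 45.9 spoke 62.3 yawbias -9.0 Ft 8.72 Fr -5.23 Fz 1.3
[-1.19  0.75  1.27  1.9  -0.8   1.14 -1.82]
t 21.05 z 0.1796 rho 49.3 radial 46.4 spoke 98.0 yawbias -8.7 Ft 8.42 Fr -5.28 Fz -0.3
t 21.45 z 0.1793 rho 49.3 radial 46.3 spoke 92.0 yawbias -8.7 Ft 7.66 Fr -4.34 Fz 0.9
t 21.85 z 0.1789 rho 49.1 radial 46.2 spoke 86.1 yawbias -8.8 Ft 8.48 Fr -4.89 Fz 1.4
```

step_arm(
  moves=[
    [1.2,-0.5,0,0,0,0.026,0],
    [2.4,-1.0,0.1,0,0,0.052,0],
    [3.6,-1.4,0.2,0,0,0.079,0],
    [4.9,-1.9,0.3,0,0,0.105,0],
  ],
)

```text
clock: 23.85
tcp_pos: [0.5617, 0.1426, 0.1773]
orientation: [2.923, -1.144, -0.015]
contact_force: [-11.5, 0.6, 2.2]
grip_width: 0.0002
gripper_force: 4.9
```

step_arm(
  moves=[
    [1.2,-0.5,0,0,0,0.026,0],
    [2.4,-1.0,0.1,0,0,0.052,0],
    [3.6,-1.4,0.2,0,0,0.079,0],
    [4.9,-1.9,0.3,0,0,0.105,0],
  ],
)

```text
clock: 24.25
tcp_pos: [0.5665, 0.1412, 0.177]
orientation: [2.859, -1.295, -0.015]
contact_force: [-11.7, 1.0, 2.9]
grip_width: -0.0
gripper_force: 5.1
```

step_arm(
  moves=[
    [1.2,-0.5,0,0,0,0.026,0],
    [2.4,-1.0,0.1,0,0,0.052,0],
    [3.2,-1.3,0.1,0,0,0.07,0],
  ],
)

```text
clock: 24.55
tcp_pos: [0.5696, 0.14, 0.1769]
orientation: [2.812, -1.394, -0.016]
contact_force: [-12.0, 2.2, 2.4]
grip_width: 0.0001
gripper_force: 5.2
```

```bash
python3 -c "
from h import *
spoke()"
```

```text
t 24.55 z 0.1769 rho 48.9 radial 45.9 spoke 46.5 yawbias -9.2 Ft 10.18 Fr -6.66 Fz 2.4
```

step_arm(
  moves=[
    [-2,0.5,0,0,0,0,0],
    [-5,1,0,0,0,0,0],
    [-9,1,0,0,0,0,0],
    [-10,1,-10,0,0,0,0],
    [-10,1,-40,0,0,0,0],
    [-10,1,-80,0,0,0,0],
    [-10,1,-125,0,0,0,0],
    [-10,1,-160,0,0,0,0],
  ],
)

```text
clock: 25.35
tcp_pos: [0.5677, 0.1457, 0.342]
orientation: [-2.814, 1.394, -0.004]
contact_force: [0.5, 0.6, -0.3]
grip_width: -0.0001
gripper_force: 0.0
```

Run:
```python
from h import *
show(); print(shift(np.array([.50,.33,.33])))
```

```text
t 25.35 tcp [0.5677 0.1457 0.342 ] yaw_y -142.69 z [ 0.003 -0.    -1.   ] F [ 0.5   0.6  -0.29] w -0.0001 stand [12.2 52.2]
[-187.6  -57.8   11.7]
```

step_arm(
  moves=[
    [-40,-12,0,0,0,0,0],
    [-80,-25,0,0,0,0,0],
    [-120,-37,0,0,0,0,0],
    [-155,-48,0,0,0,0,0],
    [-188,-58,0,0,0,0,0],
    [-188,-58,0,0,0,0,0],
  ],
)

```text
clock: 25.95
tcp_pos: [0.4971, 0.3373, 0.3385]
orientation: [-2.822, 1.379, 0.0]
contact_force: [0.0, 0.4, -0.9]
grip_width: -0.0003
gripper_force: 0.0
```

Run:
```python
from h import *
show()
t=grab('top');s=grab('scene')
a=cv2.resize(t['image'][130:250,170:325],None,fx=3.5,fy=3.5,interpolation=cv2.INTER_CUBIC)
b=cv2.resize(s['image'][195:330,235:360],None,fx=3.1,fy=3.1,interpolation=cv2.INTER_CUBIC)
a=cv2.convertScaleAbs(a[:,:,::-1],alpha=1.5,beta=10)
c=np.zeros((420,800,3),np.uint8); c[:420,:420]=a[:,:420]; c[:418,420:800]=b[:418,:380,::-1]
cv2.imwrite('pics/e.png',c)
# ball balls at expected angle 46.5-k*72, z ~ .209-.011
for k in range(5):
    P=np.r_[HUB+.081*u(46.5+72*k),.1975]; p=proj(t,P)[0]; print(k,p.round(1),t['image'][int(round(p[1])),int(round(p[0]))],dep(t,*p)[2].round(3))
```

```text
t 25.95 tcp [0.4971 0.3373 0.3385] yaw_y -142.1 z [ 0.  0. -1.] F [ 0.04  0.37 -0.85] w -0.0003 stand [-77.8 235.4]
0 [198.  177.5] [27 21 25] 0.206
1 [190.5 219. ] [28 25 28] 0.209
2 [228.3 238.4] [44 42 41] 0.21
3 [258.7 208.4] [24 25 24] 0.21
4 [239.8 171.1] [25 30 27] 0.209
```

View pics/e.png

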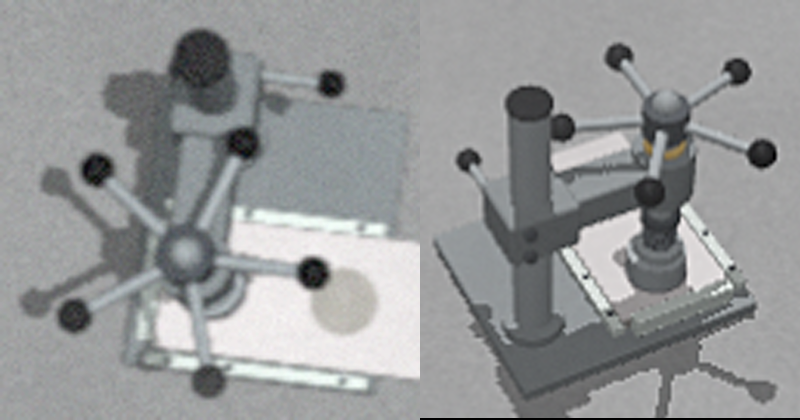

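The last picture shows the foot seated on the dolly (about (655,262) in the right half). The slab is against the stop, and the wheel balls are where I predicted, about 11 mm lower. I'm handing the job in.

```bash
python3 -c "
from h import *
print(r.hand_in())"
```

```text
the job is handed in; nothing more can be done
None
```

The job is handed in at about 26 s: the slab is home against the stop with the dolly under the foot, and the wheel is about 71° (one spoke) past the take-up I felt. The push on the wheel stayed near 12 N, and nothing else on the bench was touched.

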